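# Wind the sample lift up to the gauge pointer

## Task

Bring the dish on the little screw lift up to the marked height: put the loose crank on the square shaft on top of the lift, and wind it until the top of the platform is level with the red pointer beside it. Leave the crank on the shaft and the dish lying on the platform; do not shift the pointer, and leave the red-capped bottle and the tape roll where they are.

Things in the scene. Friction and masses are not known exactly. Their poses are not given: they have to be found in the camera images.
- lift: Screw lift, fixed to the worktop: grey base plate 12 mm thick, two guide rods and a vertical screw between them under a grey bridge (116 x 36 mm, top 140 mm above the worktop). Origin: on the screw axis, at the worktop; z up; x points away from the platform, which reaches from x = -18 to -136 mm, 116 mm wide, and travels up and down below the bridge.
- shaft_collar (a point): Centre of the upper face of the round brass collar (30 mm across, 146 mm above the worktop) at the foot of the shaft end; turns with the screw. z up; x and y are square to the flats. From it rises the steel square, 15 x 15 mm, 29 mm high in all, the last 6 mm tapered to 8 x 8 mm. The seated crank rests on this collar.
- screw (a joint): Turn of the screw in rad, 0 at the start, grows clockwise seen from above. Clockwise raises the platform by 16 mm a turn (6.283 rad), anticlockwise lowers it; up to 63 mm of rise. Light friction, about 0.1 N m; the platform holds its height when the crank is let go.
- crank: Loose steel crank, 0.45 kg, first standing on its hub on the worktop. Origin: centre of the hub's underside; z up; x along the arm to the handle. Hub 34 x 34 x 41 mm, with a square socket 18 x 18 mm, 33 mm deep, open below, sides along x and y: it fits the shaft in any of four turns, with 0.2 rad of play either way. Arm 18 mm wide, 29 to 39 mm above the underside, out to x = 72 mm.
- crank_boss (a point): Middle of the flat-sided steel boss on the hub, by which the crank is lifted: on the hub axis, 53 mm above the hub's underside; 22 mm wide across the crank's y, 30 mm along its x, from 41 to 66 mm height. The crank's centre of mass lies within 10 mm of the hub axis.
- handle_mid (a point): Middle of the black upright crank handle: 22 mm in diameter, 42 mm tall (42 to 84 mm above the hub's underside), its axis parallel to the hub axis and 60 mm from it. The handle spins freely on its pin, so it can be held while it is led round the circle.
- platform_top (a point): Point on the upper face of the aluminium platform, near the edge beside the pointer; its z is the height of the platform top (45 mm at the start).
- pointer_tip (a point): Tip of the horizontal red pointer blade (3 mm thick, 12 mm wide) on the gauge rod beside the platform, mid-thickness; its z is the set height (70 to 94 mm above the worktop).
- pointer (a joint): Height setting of the pointer in m above its lowest place; differs from start to start and must not be changed. Its gauge rod, 8 mm thick and 123 mm high, stands at x = -90, y = -86 mm of the lift.
- dish: Closed petri dish, 91 mm across, 15 mm high, 22 g, lying loose in the middle of the platform. Origin: centre of its underside.
- bottle_red: Small bottle with a red cap, 48 mm across, 97 mm high, a bystander. Origin: centre of its underside.
- tape: Green tape roll lying flat, 71 mm across, 19 mm high, a bystander. Origin: centre of its underside.
Mind the look-alikes: they are no part of the job. Of the things that look like the crank, the larger one is meant.

How it is judged:
By the outcome, as a careful person would: the job done as asked, in the order asked, and still so for the second after the job is handed in, with the robot touching nothing.
It also fails if it takes over 61 s, if anything falls off the work surface, if the arm or the gripper's body presses on something with over 40 N, if the wrist force passes 120 N, or if a joint passes its speed limit or range.

## Robot

A 7-joint arm with a two-finger parallel gripper is mounted at the origin on the work surface; the furniture and walls round the work are solid. World frame = base frame: x ahead of the robot, y to its left, z up, the work surface at z = 0. Lengths are in m, angles in rad, forces in N, time in s.
With the tool pointing down it reaches from about 0.4 to 0.85 m from the base axis. Payload 4.5 kg.
Tool frame: the origin (TCP) lies midway between the tips of the shut fingers; the grasp point (between the pads) lies 19 mm behind it; z points along the fingers, y is the direction in which the jaws open and shut (so a half turn about z gives the same grasp; the last joint's range is limited). The gripper opens to 88 mm and grips with 3 to 60 N. Pads are 18 mm wide; open, the fingers measure 123 mm over their backs; the gripper's body (75 mm by 187 mm) begins 45 mm behind the grasp point.
Start: joints at [-1.086, 0.689, -0.195, 1.565, 0.157, 0.902, -0.215], TCP at [0.272, 0.563, 0.239] pointing down, gripper open.
Joint ranges: [-3.01, 3.01], [-0.46, 2.08], [-1.47, 1.51], [0.13, 2.56], [-1, 4.14], [0.04, 2.09], [-2.66, 2.66]. Speed limits (rad/s): [2.57, 2.57, 3.14, 3.14, 3.14, 3.14, 3.14].

## Interface

Orientations are given as a unit quaternion [x, y, z, w].
In Python, from plant import get_state, snapshot, finish_job, regions_of gives the robot as it stands.
- The arm moves only by the tool send_rows, never from a script. Its argument "series" is a list of rows, each an object of numbers: "grip": the opening, from 0 (shut) to 1 (fully open); "dx", "dy", "dz": the shift along the tool's x, y, z in mm; "turn": the turn about the tool's z in rad. A call has 1 to 20 rows; each row shifts and turns the commanded pose from where the row before left it, along the tool's axes as they then stand; what a row does not reach is not made up. A row lasts 1/10 s, in which the tool goes at most 50 mm and 8.59 degrees, less where a joint would pass 70% of its speed; a pose out of reach is approached as far as the arm can. A call is refused whole if a number of a shift passes 50 or a number of a turn 0.15, either way. A call with a gripper value outside its range is refused whole. The fingers move at their own pace and stop on an object; "force" is the grip in N (left out, the last holds). Time passes only in rows, so rows that do not move let the fingers close. It gives the time, the measured TCP pose, the force and the opening at its end, in the units of the state.
- get_state(): the state, without advancing time (a new reading comes with each control period).
- snapshot(name): name is "scene" or "top" or "wrist"; returns a dict with "img" (480x640x3 uint8, red, green, blue), "depth" (480x640 float32, m along the optical axis (not along the pixel's ray), 0 where there is no reading), "fov_y" (degrees; the focal length in pixels is half the picture's height over the tangent of half this angle, whatever the lens; pixels are square), "cx", "cy" (the principal point, pixels), "R" (3x3) and "t" (3): a world point X has camera coordinates R X + t. Camera axes: x right, y down, z forward; pixel columns grow to the right and rows downward; lengths in m; the calibration is good to about 2 mm. A picture is of the moment at which its call begins.
- finish_job(): hands the job in, once; it reports no verdict.
Trained networks look in a picture, given as the dict that the camera call returned (one of the last four; its "shot" number tells which), for a name from the list of things; names that differ only in an ending like _2 or _b are one class to them, and where a whole thing is asked for, a point or a joint stands for the part that bears it (a point fixed in the world has none). Each returns a list of dicts, best first, with "score" (0 to 1); they miss things now and then, are a little off and sometimes report something else, mostly with a low value. They report only what shows in the picture. A call takes as long as a camera call. They do not tell look-alikes from the thing itself.
- regions_of(picture, target): "pixels" (480x640 bool, what is visible of it) and "extent" ([left, top, right, bottom] in pixels, round what is visible of it).
The state is a dict: "clock": time; "q": joint angles; "qd": joint speeds; "joint_torque": joint torques, N m; "tool_pos": TCP position; "eef_rot": TCP orientation; "contact_force": force on the tool from outside, world axes, zero at the start; "moment": the same for the moment, N m; "opening": opening from 0.0 (shut) to 1.0 (fully open).
Only numpy, scipy, OpenCV 4.12 (cv2) and the standard library are available. Lean on these libraries where they do the work, as an engineer would, in place of code of your own. Each camera call takes 0.05 s, during which the arm holds its last target.

## Working session

There is one attempt and no reset: what is moved stays moved. The work goes in short steps, Python scripts to look and compute and a tool call to move; the robot and the scene stay as the last step left them, time stands still between calls to the robot, and variables do not carry over. Pictures are saved under pics/ and viewed, and the job is handed in when it is done.

Besides the shell and the picture viewer there is one more tool, called as a command line: name --argument value ..., lists and objects as JSON in quotes. send_rows: Moves the arm, as the interface text tells. Its arguments: {"type":"object","properties":{"series":{"type":"array","items":{"type":"object","properties":{"grip":{"type":"number"},"dx":{"type":"number"},"dy":{"type":"number"},"dz":{"type":"number"},"turn":{"type":"number"}}}},"force":{"type":"number"}},"required":["series"]}

```bash
ls; mkdir -p pics; cat > h.py <<'E'
import numpy as np, cv2
from plant import *
def K(s):
    f=240/np.tan(np.radians(s["fov_y"])/2); return f,s["cx"],s["cy"]
def cloud(s):
    f,cx,cy=K(s); d=s["depth"]; v,u=np.mgrid[:480,:640]
    P=np.stack([(u-cx)/f*d,(v-cy)/f*d,d],-1)
    R=np.array(s["R"]);t=np.array(s["t"])
    W=(P-t)@R
    W[d==0]=np.nan
    return W
def proj(s,X):
    f,cx,cy=K(s); c=np.array(s["R"])@np.array(X)+np.array(s["t"]); return cx+f*c[0]/c[2],cy+f*c[1]/c[2]
def save(s,n): cv2.imwrite("pics/"+n,cv2.cvtColor(s["img"],cv2.COLOR_RGB2BGR))
E
python3 - <<'E'
from h import *
import pickle
st=get_state();print(st)
for n in ("scene","top"):
    s=snapshot(n);save(s,n+"0.png");pickle.dump(s,open(n+"0.pkl","wb"))
    print(n,s["fov_y"],s["t"],s["R"])
    W=cloud(s)
    for k in ("crank","lift","pointer","dish","bottle_red","tape","crank_boss","handle_mid","shaft_collar"):
        for r in regions_of(s,k)[:4]:
            m=r["pixels"]; print(k,round(r["score"],2),[int(x) for x in r["extent"]],np.nanmedian(W[m],0).round(3),np.nanmax(W[m][:,2]).round(3))
E
```

```text
pics
{'clock': 0.0, 'q': array([-1.08618968,  0.69002702, -0.19453125,  1.56635134,  0.15730582,
        0.90248786, -0.21508463]), 'qd': array([-0.00067492,  0.00115104, -0.00063806, -0.00092387,  0.00011705,
       -0.00058729, -0.00030867]), 'joint_torque': array([-9.91938759e-04, -5.27566946e+01, -1.26733683e+00, -1.53438735e+01,
       -5.27415995e-02,  6.45559427e-03,  1.48752588e-04]), 'tool_pos': array([0.27206574, 0.56196617, 0.23788167]), 'eef_rot': array([ 2.23442084e-01,  9.74716755e-01, -9.28041494e-04, -1.48939072e-04]), 'contact_force': array([ 0.11188209, -1.04663428,  0.35329709]), 'moment': array([-0.02968033,  0.00934132,  0.00661779]), 'opening': 0.999596926419627}
scene 47.69521332469804 [-0.55053751  0.19763817  0.7687957 ] [[ 0.72132128 -0.69255593 -0.007868  ]
 [-0.35417822 -0.35907905 -0.86349292]
 [ 0.59519191  0.62564249 -0.50429958]]
crank 0.92 [265, 242, 296, 271] [ 0.537 -0.118  0.024] 0.046
crank 0.63 [239, 200, 284, 245] [ 0.565 -0.027  0.039] 0.087
lift 0.58 [219, 218, 365, 389] [ 0.431 -0.311  0.043] 0.175
pointer 0.51 [316, 310, 342, 327] [ 0.426 -0
[... 835 characters left out ...]
06]]
crank 0.92 [217, 183, 245, 226] [ 0.577 -0.026  0.047] 0.088
crank 0.48 [265, 203, 283, 230] [ 0.551 -0.119  0.029] 0.06
crank 0.21 [334, 262, 382, 305] [ 0.423 -0.291  0.06 ] 0.065
lift 0.81 [320, 219, 408, 326] [ 0.47  -0.28   0.044] 0.177
dish 0.79 [334, 261, 381, 304] [ 0.423 -0.291  0.06 ] 0.065
bottle_red 0.85 [411, 159, 441, 185] [ 0.648 -0.422  0.064] 0.099
crank_boss 0.8 [266, 206, 282, 231] [ 0.549 -0.12   0.04 ] 0.06
crank_boss 0.6 [215, 181, 245, 224] [ 0.575 -0.026  0.051] 0.088
handle_mid 0.6 [229, 176, 241, 191] [ 0.614 -0.042  0.082] 0.087
handle_mid 0.26 [217, 180, 246, 224] [ 0.577 -0.026  0.043] 0.088
shaft_collar 0.46 [341, 232, 360, 249] [ 0.507 -0.271  0.147] 0.177
```

```bash
python3 - <<'E'
from h import *
import pickle
a=pickle.load(open("scene0.pkl","rb"))["img"];b=pickle.load(open("top0.pkl","rb"))["img"]
c=cv2.resize(a[180:400,180:490],None,fx=2.5,fy=2.5);d=cv2.resize(b[150:340,190:450],None,fx=3,fy=3)
for i,n in ((c,"sc.png"),(d,"tc.png")): cv2.imwrite("pics/"+n,i[:,:,::-1])
E
```

```text
(no output)
```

View pics/scene0.png

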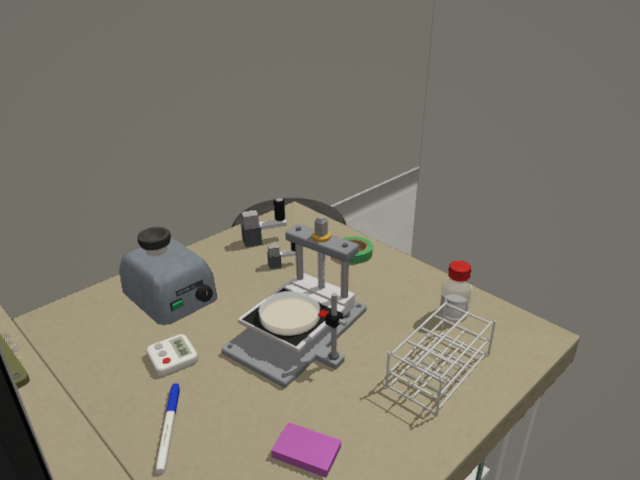

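View pics/sc.png

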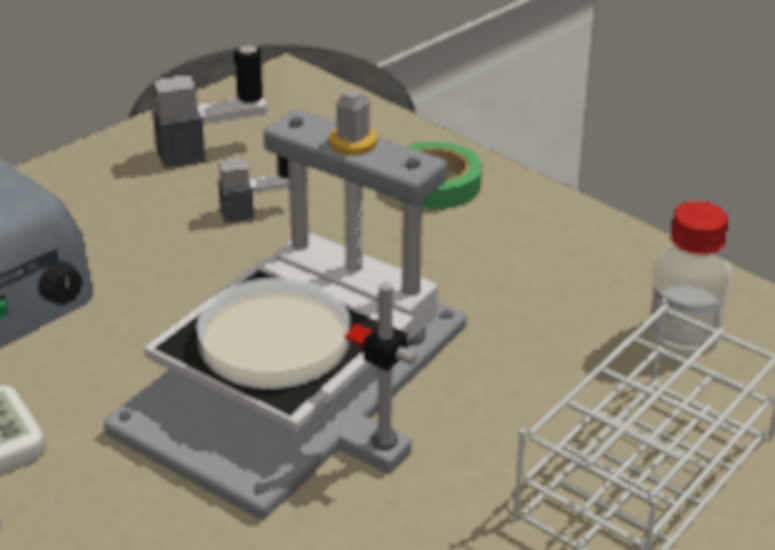

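View pics/tc.png

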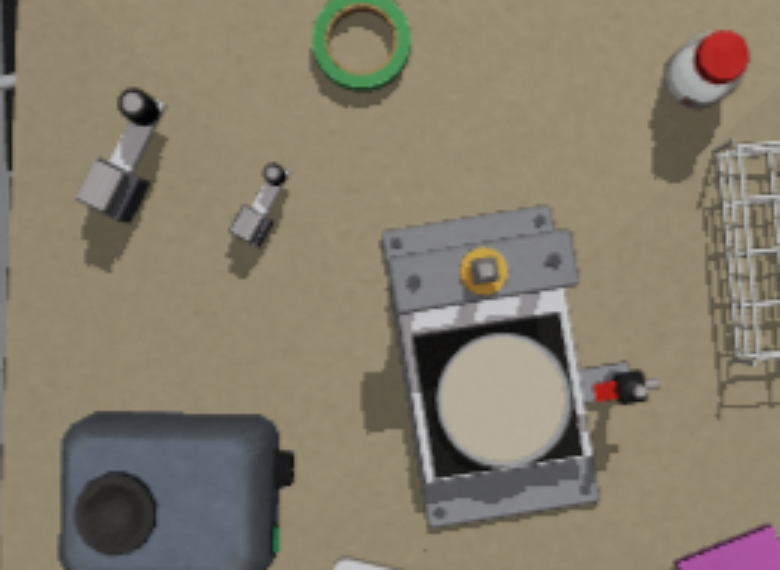

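The large crank stands at scene (252,230), top (227,213). The only look-alike is the small crank at scene (275,257), top (274,217), so I choose the larger one. The lift's square shaft is at top (352,240) and the red pointer at top (392,280). Now I'll measure these accurately.

```bash
python3 - <<'E'
from h import *
import pickle
T=pickle.load(open("top0.pkl","rb"));S=pickle.load(open("scene0.pkl","rb"))
for n,s in (("top",T),("scene",S)):
    W=cloud(s); Z=W[...,2]
    def sel(x0,x1,y0,y1,z0,z1):
        m=(W[...,0]>x0)&(W[...,0]<x1)&(W[...,1]>y0)&(W[...,1]<y1)&(Z>z0)&(Z<z1); return W[m]
    print(n)
    f=sel(.3,.7,-.1,.1,-.01,.01); print("table",np.median(f[:,2]))
    P=sel(.5,.66,-.09,.03,.058,.074); print("boss",len(P),P.mean(0).round(4),cv2.minAreaRect((P[:,:2]*1000).astype(np.float32)))
    P=sel(.5,.66,-.09,.03,.077,.095); print("handle",len(P),P.mean(0).round(4),cv2.minAreaRect((P[:,:2]*1000).astype(np.float32)))
    P=sel(.4,.6,-.35,-.2,.132,.1425); print("bridge",len(P),P.mean(0).round(4),cv2.minAreaRect((P[:,:2]*1000).astype(np.float32)))
    P=sel(.4,.6,-.35,-.2,.165,.185); print("shaft",len(P),P.mean(0).round(4),P[:,2].max(),cv2.minAreaRect((P[:,:2]*1000).astype(np.float32)))
    im=s["img"].astype(int); red=(im[...,0]>120)&(im[...,1]<60)&(im[...,2]<60)
    P=W[red&(W[...,0]<.5)&(W[...,1]<-.3)]; print("red",len(P),P.mean(0).round(4) if len(P) else 0, P.min(0).round(4),P.max(0).round(4))
E
```

```text
top
table -0.0007368261038078899
boss 180 [ 0.568  -0.016   0.0652] ((587.47900390625, -24.24515151977539), (21.756656646728516, 82.57270050048828), 64.79071807861328)
handle 94 [ 0.617  -0.0385  0.0837] ((617.7512817382812, -37.76413345336914), (19.84906768798828, 20.43875503540039), 88.5157470703125)
bridge 965 [ 0.508  -0.2718  0.1393] ((508.1420593261719, -271.9179382324219), (35.960357666015625, 115.72315216064453), 10.354942321777344)
shaft 71 [ 0.5082 -0.2717  0.1719] 0.17667106184292516 ((508.1647644042969, -271.9228820800781), (14.769451141357422, 14.749947547912598), 10.303544044494629)
red 37 [ 0.432  -0.3571  0.0825] [ 0.4258 -0.3643  0.0791] [ 0.438  -0.35    0.0858]
scene
table -0.0011878651129867955
boss 205 [ 0.5767 -0.0258  0.064 ] ((584.5224609375, -25.430118560791016), (25.878278732299805, 86.4266128540039), 63.55691909790039)
handle 71 [ 0.6119 -0.0402  0.0819] ((612.3770141601562, -39.04254150390625), (18.898962020874023, 19.79846954345703), 47.65068435668945)
bridge 966 [ 0.5001 -0.2793  0.138 ] ((504.13134765625, -272.9587097167969), (38.55473327636719, 116.8194580078125), 10.33222484588623)
shaft 94 [ 0.503  -0.2744  0.1701] 0.17492319471867068 ((504.6100769042969, -271.8236389160156), (16.826597213745117, 17.049665451049805), 15.432819366455078)
red 45 [ 0.4351 -0.3492  0.076 ] [ 0.4232 -0.3607  0.0421] [ 0.4705 -0.3116  0.0832]
```

```bash
python3 - <<'E'
from h import *
import pickle
T=pickle.load(open("top0.pkl","rb"));S=pickle.load(open("scene0.pkl","rb"))
for s in (T,S):
    W=cloud(s);Z=W[...,2]
    m=(np.hypot(W[...,0]-.560,W[...,1]+.013)<.03)&(Z>.062)&(Z<.070)
    P=W[m];r=cv2.minAreaRect((P[:,:2]*1000).astype(np.float32));print(len(P),P.mean(0),r)
    m=(np.hypot(W[...,0]-.615,W[...,1]+.038)<.02)&(Z>.080)&(Z<.090)
    Q=W[m];print(Q.mean(0)); d=Q.mean(0)-P.mean(0);print(np.hypot(*d[:2]),np.degrees(np.arctan2(d[1],d[0])))
from scipy.spatial.transform import Rotation as R
st=get_state();print(R.from_quat(st["eef_rot"]).as_matrix().round(3))
s=snapshot("wrist");save(s,"w0.png");print(s["fov_y"])
E
```

```text
151 [ 0.56349991 -0.01284863  0.06542936] ((563.4078369140625, -12.91339111328125), (21.756656646728516, 29.36266326904297), 64.79071807861328)
[ 0.61729085 -0.03769729  0.08446487]
0.05925302987618982 -24.79451727401209
95 [ 0.55849567 -0.01388054  0.06444684] ((559.35546875, -12.644046783447266), (25.429502487182617, 29.491886138916016), 61.273414611816406)
[ 0.61282168 -0.03945347  0.08319196]
0.06004407066411198 -25.207808532359316
[[-0.9    0.436  0.   ]
 [ 0.436  0.9    0.   ]
 [ 0.     0.    -1.   ]]
68.90438216664793
```

View pics/w0.png

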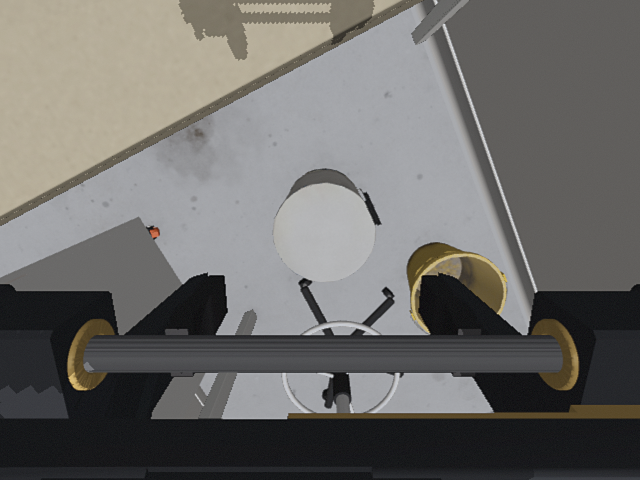

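The wrist picture shows only the floor and a stool, so nothing relevant is in view yet. I'll move over the large crank; the tool yaw already matches it.

send_rows --series '[{"dx": -10, "dy": -8}, {"dx": -20, "dy": -15}, {"dx": -27, "dy": -20}, {"dx": -27, "dy": -20}, {"dx": -27, "dy": -21}, {"dx": -27, "dy": -21}, {"dx": -27, "dy": -21}, {"dx": -27, "dy": -21}, {"dx": -27, "dy": -21}, {"dx": -27, "dy": -21}, {"dx": -27, "dy": -21}, {"dx": -27, "dy": -21}, {"dx": -27, "dy": -21}, {"dx": -27, "dy": -21}, {"dx": -27, "dy": -21}, {"dx": -27, "dy": -21}, {"dx": -27, "dy": -21}, {"dx": -27, "dy": -21}, {"dx": -20, "dy": -15}, {"dx": -10, "dy": -8, "turn": -0.015}]'

```text
schema error: expected keys grip, dx, dy, dz, turn
```

```bash
cat >> h.py <<'E'
from scipy.spatial.transform import Rotation as Ro
def tool():
    st=get_state(); M=Ro.from_quat(st["eef_rot"]).as_matrix(); return st,M,np.array(st["tool_pos"])
E
python3 - <<'E'
from h import *
st,M,p=tool();print(st["clock"],p,M.round(3))
s=snapshot("wrist");save(s,"w1.png")
W=cloud(s)
for k in ("crank","handle_mid"):
    for r in regions_of(s,k)[:3]:print(k,r["score"],r["extent"],np.nanmedian(W[r["pixels"]],0))
Z=W[...,2]
m=(np.hypot(W[...,0]-.560,W[...,1]+.013)<.035)&(Z>.061)&(Z<.072)
P=W[m];print(len(P));
if len(P):
    r=cv2.minAreaRect((P[:,:2]*1000).astype(np.float32));print(len(P),P.mean(0),r)
    m=(np.hypot(W[...,0]-.615,W[...,1]+.038)<.025)&(Z>.080)&(Z<.090)
    Q=W[m];print(len(Q),Q.mean(0)); d=Q.mean(0)-P.mean(0);print(np.hypot(*d[:2]),np.degrees(np.arctan2(d[1],d[0])))
E
```

```text
1.05 [0.27228747 0.56259114 0.23871875] [[-0.9    0.436  0.   ]
 [ 0.436  0.9    0.   ]
 [ 0.     0.    -1.   ]]
0
```

View pics/w1.png

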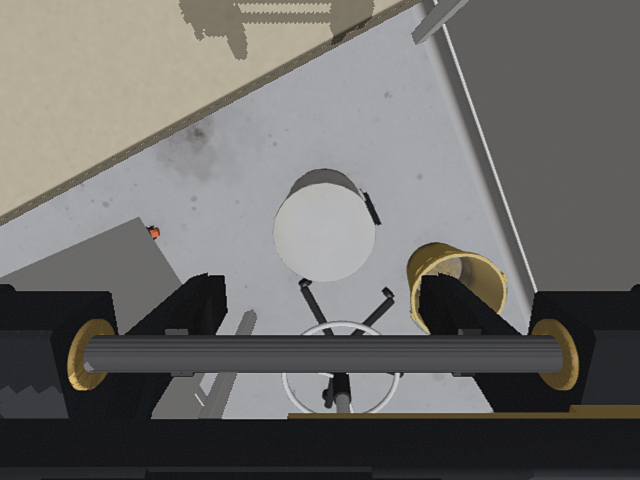

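The call was refused because every row needs all five keys. The arm hasn't moved, so I'll resend.

send_rows --series '[{"dx": -10, "dy": -8, "dz": 0, "turn": 0, "grip": 1}, {"dx": -20, "dy": -15, "dz": 0, "turn": 0, "grip": 1}, {"dx": -27, "dy": -20, "dz": 0, "turn": 0, "grip": 1}, {"dx": -27, "dy": -20, "dz": 0, "turn": 0, "grip": 1}, {"dx": -27, "dy": -21, "dz": 0, "turn": 0, "grip": 1}, {"dx": -27, "dy": -21, "dz": 0, "turn": 0, "grip": 1}, {"dx": -27, "dy": -21, "dz": 0, "turn": 0, "grip": 1}, {"dx": -27, "dy": -21, "dz": 0, "turn": 0, "grip": 1}, {"dx": -27, "dy": -21, "dz": 0, "turn": 0, "grip": 1}, {"dx": -27, "dy": -21, "dz": 0, "turn": 0, "grip": 1}, {"dx": -27, "dy": -21, "dz": 0, "turn": 0, "grip": 1}, {"dx": -27, "dy": -21, "dz": 0, "turn": 0, "grip": 1}, {"dx": -27, "dy": -21, "dz": 0, "turn": 0, "grip": 1}, {"dx": -27, "dy": -21, "dz": 0, "turn": 0, "grip": 1}, {"dx": -27, "dy": -21, "dz": 0, "turn": 0, "grip": 1}, {"dx": -27, "dy": -21, "dz": 0, "turn": 0, "grip": 1}, {"dx": -27, "dy": -21, "dz": 0, "turn": 0, "grip": 1}, {"dx": -27, "dy": -21, "dz": 0, "turn": 0, "grip": 1}, {"dx": -20, "dy": -15, "dz": 0, "turn": 0, "grip": 1}, {"dx": -10, "dy": -8, "dz": 0, "turn": -0.015, "grip": 1}]'

```text
clock: 3.2
tool_pos: [0.55, 0.002, 0.2387]
eef_rot: [0.218, 0.976, -0.001, 0.0]
contact_force: [0.2, 1.2, -0.4]
opening: 1.001
```

```bash
cat > w.py <<'E'
from h import *
import sys
n=sys.argv[1]
st,M,p=tool();print(st["clock"],p,M.round(3).tolist(),np.array(st["contact_force"]).round(1))
s=snapshot("wrist");save(s,n)
W=cloud(s);Z=W[...,2]
m=(np.hypot(W[...,0]-.560,W[...,1]+.013)<.035)&(Z>.061)&(Z<.072)
P=W[m];print(len(P));
if len(P):
    r=cv2.minAreaRect((P[:,:2]*1000).astype(np.float32));print(len(P),P.mean(0),r)
    m=(np.hypot(W[...,0]-.615,W[...,1]+.038)<.025)&(Z>.080)&(Z<.090)
    Q=W[m]
    if len(Q): print(len(Q),Q.mean(0)); d=Q.mean(0)-P.mean(0);print(np.hypot(*d[:2]),np.degrees(np.arctan2(d[1],d[0])))
    c=np.array([*(np.array(r[0])/1000),.044]); print("tool delta",(M.T@(c-p)*1000).round(1))
E
python3 w.py w2.png
```

```text
3.2 [0.54995078 0.00195514 0.23867515] [[-0.905, 0.426, 0.0], [0.426, 0.905, -0.002], [-0.001, -0.002, -1.0]] [ 0.2  1.2 -0.4]
740
740 [ 0.56432171 -0.00986918  0.0663487 ] ((564.8975219726562, -10.405237197875977), (21.87102699279785, 29.816516876220703), 64.8641357421875)
382 [ 0.61788507 -0.0350823   0.08520899]
0.05920080598409449 -25.20711062980682
tool delta [-18.6  -4.5 194.7]
```

View pics/w2.png

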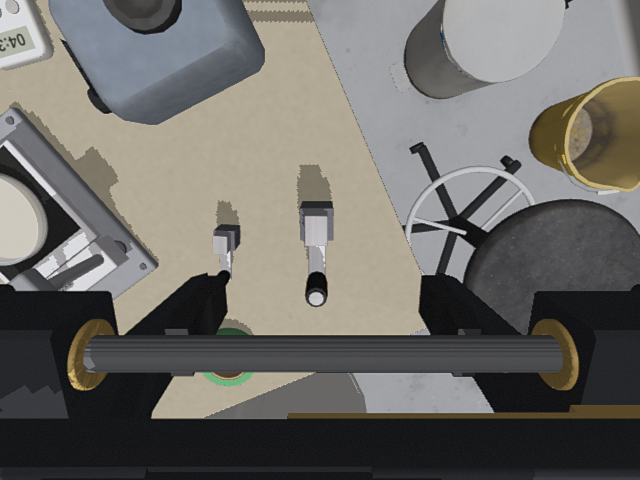

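The wrist view shows the large crank at (317,225) and the small one at (225,240). I'll descend part way and re-measure after settling.

send_rows --series '[{"dx": -4, "dy": 0, "dz": 20, "turn": 0, "grip": 1}, {"dx": 0, "dy": 0, "dz": 30, "turn": 0, "grip": 1}, {"dx": 0, "dy": 0, "dz": 30, "turn": 0, "grip": 1}, {"dx": 0, "dy": 0, "dz": 10, "turn": 0, "grip": 1}, {"dx": 0, "dy": 0, "dz": 0, "turn": 0, "grip": 1}, {"dx": 0, "dy": 0, "dz": 0, "turn": 0, "grip": 1}, {"dx": 0, "dy": 0, "dz": 0, "turn": 0, "grip": 1}]'

```text
clock: 3.95
tool_pos: [0.5542, 0.0047, 0.1501]
eef_rot: [0.216, 0.976, 0.0, 0.001]
contact_force: [0.3, -0.1, 0.3]
opening: 1.0
```

```bash
python3 w.py w3.png
```

```text
3.95 [0.55417549 0.00469681 0.15014357] [[-0.907, 0.422, 0.003], [0.422, 0.907, 0.0], [-0.002, 0.001, -1.0]] [ 0.3 -0.1  0.3]
1323
1323 [ 0.56404056 -0.009786    0.06636128] ((564.883056640625, -10.431346893310547), (21.998260498046875, 30.094755172729492), 64.96931457519531)
10 [ 0.60969439 -0.03147405  0.08087194]
0.050543484142005754 -25.41025387022632
tool delta [-15.8  -9.3 106.2]
```

View pics/w3.png

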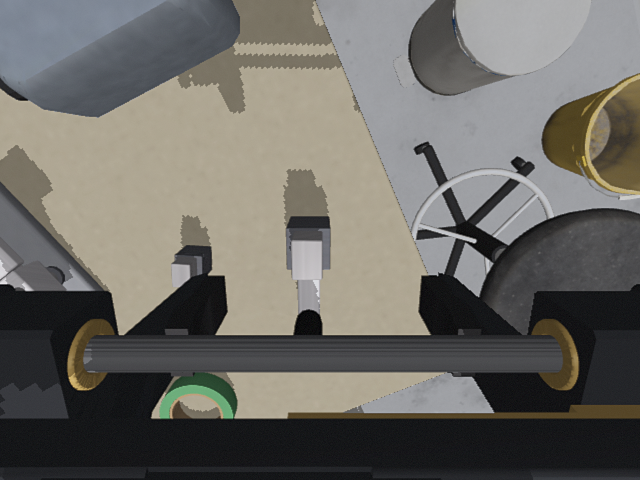

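send_rows --series '[{"dx": -10, "dy": -6, "dz": 10, "turn": 0, "grip": 1}, {"dx": -6, "dy": -3, "dz": 15, "turn": 0, "grip": 1}, {"dx": 0, "dy": 0, "dz": 20, "turn": 0, "grip": 1}, {"dx": 0, "dy": 0, "dz": 20, "turn": 0, "grip": 0.8}, {"dx": 0, "dy": 0, "dz": 15, "turn": 0, "grip": 0.8}, {"dx": 0, "dy": 0, "dz": 0, "turn": 0, "grip": 0.8}, {"dx": 0, "dy": 0, "dz": 0, "turn": 0, "grip": 0.8}]'

```text
clock: 4.7
tool_pos: [0.5638, -0.011, 0.068]
eef_rot: [0.216, 0.976, -0.0, -0.0]
contact_force: [0.9, 0.4, -0.2]
opening: 0.802
```

```bash
python3 w.py w4.png
```

```text
4.7 [ 0.5638098  -0.01098456  0.06801104] [[-0.906, 0.423, -0.001], [0.423, 0.906, -0.0], [0.001, -0.001, -1.0]] [ 0.9  0.4 -0.2]
3053
3053 [ 0.56302504 -0.01093477  0.06648919] ((558.6644897460938, -23.023595809936523), (50.015846252441406, 30.745847702026367), 64.13072967529297)
321 [ 0.61096065 -0.0320641   0.08247867]
0.05238579835729429 -23.787201829585545
tool delta [ -0.4 -13.1  24. ]
```

View pics/w4.png

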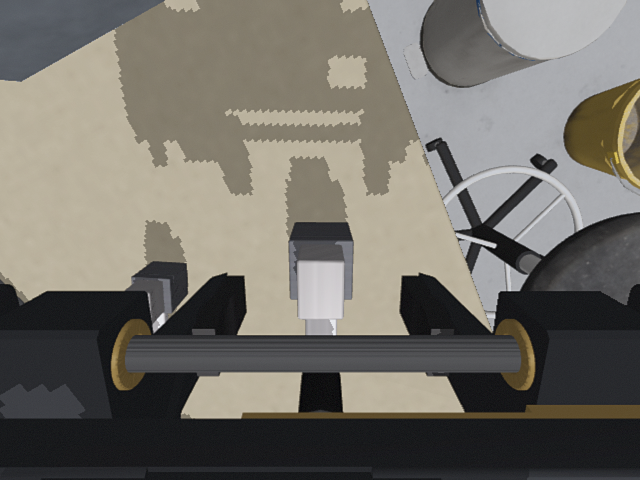

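The fingers straddle the boss centrally (boss at column 321). Going down and gripping.

send_rows --force 35 --series '[{"dx": 0, "dy": 0, "dz": 13, "turn": 0, "grip": 0.8}, {"dx": 0, "dy": 0, "dz": 10, "turn": 0, "grip": 0.7}, {"dx": 0, "dy": 0, "dz": 0, "turn": 0, "grip": 0.5}, {"dx": 0, "dy": 0, "dz": 0, "turn": 0, "grip": 0.1}, {"dx": 0, "dy": 0, "dz": 0, "turn": 0, "grip": 0.1}, {"dx": 0, "dy": 0, "dz": 0, "turn": 0, "grip": 0.1}, {"dx": 0, "dy": 0, "dz": 0, "turn": 0, "grip": 0.1}]'

```text
clock: 5.45
tool_pos: [0.5642, -0.0104, 0.046]
eef_rot: [0.216, 0.976, 0.0, 0.0]
contact_force: [-0.7, -2.6, 1.1]
opening: 0.274
```

send_rows --series '[{"dx": 0, "dy": 0, "dz": 0, "turn": 0, "grip": 0.1}, {"dx": 0, "dy": 0, "dz": -5, "turn": 0, "grip": 0.1}, {"dx": 0, "dy": 0, "dz": -15, "turn": 0, "grip": 0.1}, {"dx": 0, "dy": 0, "dz": -30, "turn": 0, "grip": 0.1}, {"dx": 0, "dy": 0, "dz": -40, "turn": 0, "grip": 0.1}, {"dx": 0, "dy": 0, "dz": -40, "turn": 0, "grip": 0.1}, {"dx": 0, "dy": 0, "dz": -40, "turn": 0, "grip": 0.1}, {"dx": 0, "dy": 0, "dz": -25, "turn": 0, "grip": 0.1}, {"dx": 0, "dy": 0, "dz": -10, "turn": 0, "grip": 0.1}, {"dx": 0, "dy": 0, "dz": 0, "turn": 0, "grip": 0.1}]'

```text
clock: 6.45
tool_pos: [0.564, -0.0104, 0.2513]
eef_rot: [0.216, 0.976, 0.0, 0.001]
contact_force: [0.2, 0.1, -5.2]
opening: 0.246
```

```bash
python3 - <<'E'
from h import *
st,M,p=tool();print(st["q"].round(2),p,M.round(3).tolist(),st["contact_force"])
d=np.array([.507,-.2715,.25])-p;print(M.T@d*1000)
s=snapshot("wrist");save(s,"w5.png")
E
```

```text
[ 0.11  0.6  -0.29  1.74  0.22  0.84  0.86] [ 0.5639905  -0.0103726   0.25128871] [[-0.907, 0.422, 0.001], [0.422, 0.907, 0.0], [-0.001, 0.001, -1.0]] [ 0.20385849  0.06410021 -5.21798379]
[ -58.56196926 -260.77993904    1.19060277]
```

View pics/w5.png

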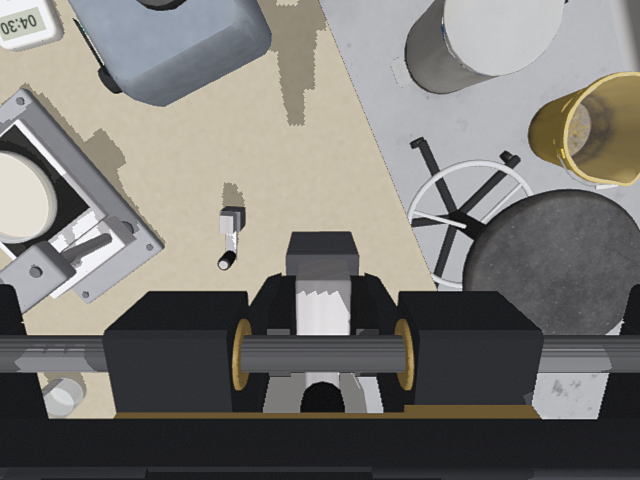

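The crank is held upright at (325,280) and the wrist reads about 5 N. I'll move beside the shaft so it stays in the wrist view, then turn to the lift's yaw.

send_rows --series '[{"dx": -4, "dy": -8, "dz": 0, "turn": 0, "grip": 0.1}, {"dx": -9, "dy": -18, "dz": 0, "turn": 0, "grip": 0.1}, {"dx": -12, "dy": -25, "dz": 0, "turn": 0, "grip": 0.1}, {"dx": -12, "dy": -25, "dz": 0, "turn": 0, "grip": 0.1}, {"dx": -12, "dy": -25, "dz": 0, "turn": 0, "grip": 0.1}, {"dx": -12, "dy": -25, "dz": 0, "turn": 0, "grip": 0.1}, {"dx": -12, "dy": -25, "dz": 0, "turn": 0, "grip": 0.1}, {"dx": -12, "dy": -25, "dz": 0, "turn": 0, "grip": 0.1}, {"dx": -12, "dy": -25, "dz": 0, "turn": 0, "grip": 0.1}, {"dx": -7, "dy": -16, "dz": 0, "turn": -0.03, "grip": 0.1}, {"dx": -4, "dy": -9, "dz": 0, "turn": -0.06, "grip": 0.1}, {"dx": 0, "dy": 0, "dz": 0, "turn": -0.1, "grip": 0.1}, {"dx": 0, "dy": 0, "dz": 0, "turn": -0.12, "grip": 0.1}, {"dx": 0, "dy": 0, "dz": 0, "turn": -0.12, "grip": 0.1}, {"dx": 0, "dy": 0, "dz": 0, "turn": -0.1, "grip": 0.1}, {"dx": 0, "dy": 0, "dz": 0, "turn": -0.06, "grip": 0.1}, {"dx": 0, "dy": 0, "dz": 0, "turn": -0.026, "grip": 0.1}, {"dx": 0, "dy": 0, "dz": 0, "turn": 0, "grip": 0.1}, {"dx": 0, "dy": 0, "dz": 0, "turn": 0, "grip": 0.1}]'

```text
clock: 8.4
tool_pos: [0.5662, -0.261, 0.2498]
eef_rot: [-0.089, 0.996, 0.0, -0.001]
contact_force: [-0.5, -0.5, -5.1]
opening: 0.244
```

```bash
cat > sh.py <<'E'
from h import *
import sys
st,M,p=tool();print(st["clock"],st["q"].round(2),p,M.round(3).tolist(),"tool -x ang",np.degrees(np.arctan2(-M[1,0],-M[0,0])))
s=snapshot("wrist");save(s,sys.argv[1]);W=cloud(s);Z=W[...,2]
near=np.hypot(W[...,0]-.507,W[...,1]+.2715)
for nm,m in (("bridge",(near<.075)&(Z>.134)&(Z<.1435)),("top",(near<.022)&(Z>.171)&(Z<.18)),("sq",(near<.022)&(Z>.155)&(Z<.18)),("collar",(near<.025)&(Z>.1435)&(Z<.151))):
    P=W[m]
    if len(P)>5: print(nm,len(P),P.mean(0).round(4),P[:,2].max().round(4),cv2.minAreaRect((P[:,:2]*1000).astype(np.float32)))
m=(W[...,2]>.19)&(np.hypot(W[...,0]-p[0],W[...,1]-p[1])<.03)&(W[...,2]<.275)
P=W[m];print("held",len(P),P.min(0).round(4) if len(P) else 0)
d=np.array([.508,-.2719,.25])-p;print("to shaft(top cam)",(M.T@d*1000).round(1))
E
python3 sh.py w6.png
```

```text
8.4 [ 0.62  0.7  -0.48  1.55  0.36  0.98  1.78] [ 0.56621356 -0.26104435  0.24980719] [[-0.984, -0.178, -0.002], [-0.178, 0.984, 0.0], [0.001, 0.001, -1.0]] tool -x ang 10.257085818736265
bridge 6606 [ 0.5091 -0.2705  0.1404] 0.1435 ((509.7079772949219, -270.5328674316406), (35.050743103027344, 116.24016571044922), 10.227675437927246)
top 467 [ 0.5095 -0.2705  0.174 ] 0.1775 ((509.6766357421875, -270.4358825683594), (14.134295463562012, 14.349238395690918), 9.782041549682617)
sq 593 [ 0.5093 -0.2704  0.1727] 0.1775 ((509.5210266113281, -270.3937683105469), (14.639058113098145, 14.63878345489502), 10.21777629852295)
collar 844 [ 0.5089 -0.2707  0.1465] 0.1485 ((509.63275146484375, -270.3735656738281), (29.239408493041992, 28.66645050048828), 10.596456527709961)
held 8224 [ 0.5482 -0.2873  0.2044]
to shaft(top cam) [59.2 -0.3 -0.1]
```

View pics/w6.png

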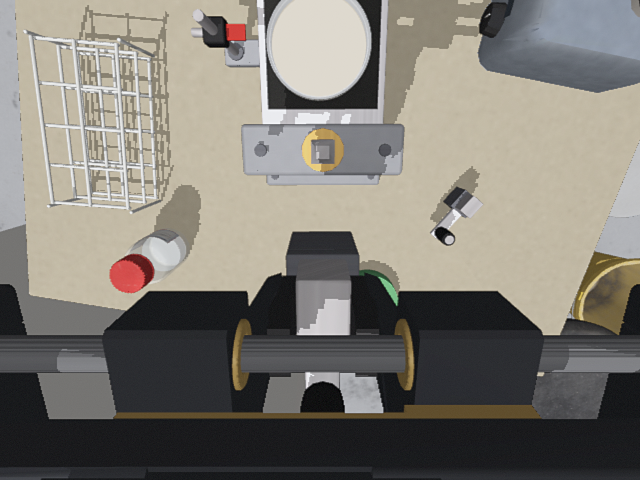

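The shaft is at (323,150) in the wrist view, and the wrist and top cameras agree within about 2 mm. I'll move over it and lower in stages.

send_rows --series '[{"dx": 6, "dy": 0, "dz": 0, "turn": 0, "grip": 0.1}, {"dx": 14, "dy": 0, "dz": 0, "turn": 0, "grip": 0.1}, {"dx": 18, "dy": 0.5, "dz": 0, "turn": 0, "grip": 0.1}, {"dx": 14, "dy": 0, "dz": 0, "turn": 0, "grip": 0.1}, {"dx": 6, "dy": 0, "dz": 5, "turn": 0, "grip": 0.1}, {"dx": 0, "dy": 0, "dz": 10, "turn": 0, "grip": 0.1}, {"dx": 0, "dy": 0, "dz": 8, "turn": 0, "grip": 0.1}, {"dx": 0, "dy": 0, "dz": 0, "turn": 0, "grip": 0.1}, {"dx": 0, "dy": 0, "dz": 0, "turn": 0, "grip": 0.1}]'

```text
clock: 9.35
tool_pos: [0.5101, -0.2703, 0.2272]
eef_rot: [-0.09, 0.996, 0.0, -0.0]
contact_force: [0.1, 0.0, -4.0]
opening: 0.246
```

```bash
python3 - <<'E'
from h import *
st,M,p=tool();print(st["clock"],p,st["contact_force"],st["moment"])
s=snapshot("scene");save(s,"s7.png");cv2.imwrite("pics/s7c.png",cv2.resize(s["img"][150:350,220:440],None,fx=3.5,fy=3,interpolation=cv2.INTER_CUBIC)[:,:,::-1])
E
```

```text
9.35 [ 0.51014266 -0.27027632  0.22717298] [ 0.11346438  0.00516391 -4.02324685] [ 0.04014326 -0.00436047  0.01158762]
```

View pics/s7c.png

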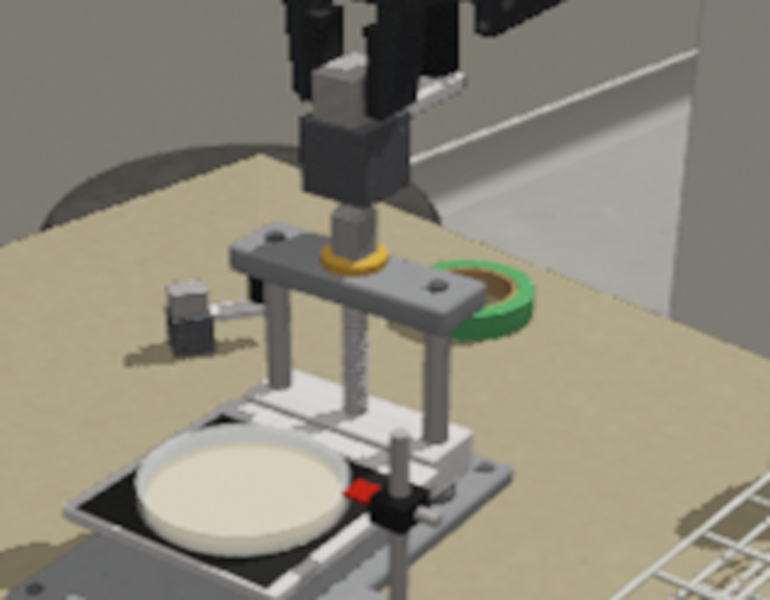

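The hub sits centred over the shaft (crop column 355 for both). Lowering.

send_rows --series '[{"dx": 0, "dy": 0, "dz": 4, "turn": 0, "grip": 0.1}, {"dx": 0, "dy": 0, "dz": 4, "turn": 0, "grip": 0.1}, {"dx": 0, "dy": 0, "dz": 4, "turn": 0, "grip": 0.1}, {"dx": 0, "dy": 0, "dz": 4, "turn": 0, "grip": 0.1}, {"dx": 0, "dy": 0, "dz": 0, "turn": 0, "grip": 0.1}]'

```text
clock: 9.9
tool_pos: [0.5091, -0.2707, 0.2109]
eef_rot: [-0.09, 0.996, 0.0, -0.001]
contact_force: [0.2, -0.7, -4.8]
opening: 0.248
```

Underside is now 10 mm below the shaft top with no contact force, so the square is entering.

send_rows --series '[{"dx": 0, "dy": 0, "dz": 5, "turn": 0, "grip": 0.1}, {"dx": 0, "dy": 0, "dz": 5, "turn": 0, "grip": 0.1}, {"dx": 0, "dy": 0, "dz": 5, "turn": 0, "grip": 0.1}, {"dx": 0, "dy": 0, "dz": 3, "turn": 0, "grip": 0.1}, {"dx": 0, "dy": 0, "dz": 0, "turn": 0, "grip": 0.1}]'

```text
clock: 10.4
tool_pos: [0.5093, -0.2706, 0.1931]
eef_rot: [-0.09, 0.996, 0.0, -0.0]
contact_force: [-0.7, -0.2, -5.3]
opening: 0.249
```

Seated to within about 1 mm. Release and rise.

send_rows --series '[{"dx": 0, "dy": 0, "dz": 0, "turn": 0, "grip": 0.6}, {"dx": 0, "dy": 0, "dz": 0, "turn": 0, "grip": 0.6}, {"dx": 0, "dy": 0, "dz": 0, "turn": 0, "grip": 0.6}, {"dx": 0, "dy": 0, "dz": -10, "turn": 0, "grip": 0.6}, {"dx": 0, "dy": 0, "dz": -25, "turn": 0, "grip": 0.6}, {"dx": 0, "dy": 0, "dz": -25, "turn": 0, "grip": 0.6}, {"dx": 0, "dy": 0, "dz": -10, "turn": 0, "grip": 0.6}, {"dx": 0, "dy": 0, "dz": 0, "turn": 0, "grip": 0.6}, {"dx": 0, "dy": 0, "dz": 0, "turn": 0, "grip": 0.6}]'

```text
clock: 11.3
tool_pos: [0.5092, -0.2708, 0.2633]
eef_rot: [-0.09, 0.996, 0.0, -0.0]
contact_force: [-0.1, 1.2, -0.4]
opening: 0.601
```

```bash
python3 - <<'E'
from h import *
st,M,p=tool();print(st["clock"],p,st["contact_force"])
for n in ("scene","top"):
    s=snapshot(n);save(s,n+"8.png");W=cloud(s);Z=W[...,2]
    c=[.51,-.271]
    m=(np.hypot(W[...,0]-c[0],W[...,1]-c[1])<.028)&(Z>.2)&(Z<.216);P=W[m]
    m=(np.hypot(W[...,0]-.568,W[...,1]+.26)<.028)&(Z>.222)&(Z<.236);Q=W[m]
    for P in (P,Q):
        if len(P)>4: print(n,len(P),P.mean(0).round(4),np.percentile(P[:,2],90).round(4),cv2.minAreaRect((P[:,:2]*1000).astype(np.float32)))
    if n=="scene":cv2.imwrite("pics/s8c.png",cv2.resize(s["img"][150:350,220:440],None,fx=3.5,fy=3,interpolation=cv2.INTER_CUBIC)[:,:,::-1])
s=snapshot("wrist");save(s,"w8.png")
E
```

```text
11.3 [ 0.50915469 -0.27078098  0.26325726] [-0.12345557  1.15007741 -0.35755111]
scene 288 [ 0.5025 -0.2752  0.2077] 0.2114 ((506.4650573730469, -271.8415832519531), (33.90656280517578, 23.401594161987305), 9.570769309997559)
scene 118 [ 0.5618 -0.264   0.2278] 0.2313 ((563.3867797851562, -262.63232421875), (18.644611358642578, 19.87493896484375), 44.68376159667969)
```

View pics/s8c.png

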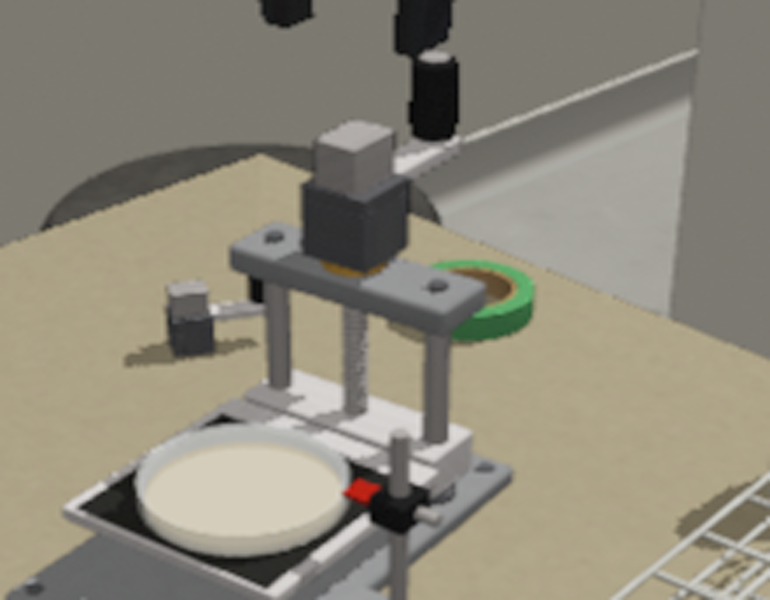

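View pics/w8.png

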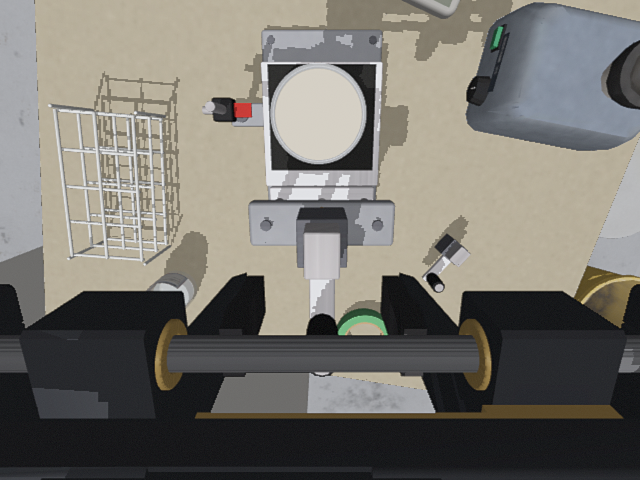

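The crank is seated on the collar (crop column 355, brass just visible beneath). Now I'll read the pointer and platform heights in the same pictures.

```bash
cat > ht.py <<'E'
from h import *
import sys
c=np.array([.5085,-.2713]);a=np.radians(10.3);ex=np.array([np.cos(a),np.sin(a)]);ey=np.array([-np.sin(a),np.cos(a)])
def run(n):
    s=snapshot(n);W=cloud(s);Z=W[...,2];D=W[...,:2]-c;lx=D@ex;ly=D@ey
    im=s["img"].astype(int)
    red=(im[...,0]>110)&(im[...,1]<.4*im[...,0])&(im[...,2]<.4*im[...,0])&(lx<-.07)&(lx>-.11)&(ly<-.05)&(ly>-.1)
    rd=W[red]
    print(n,st["clock"],"red n",len(rd),"z pct",np.percentile(rd[:,2],[5,50,75,95]).round(4) if len(rd) else 0,"lx",np.percentile(lx[red],[5,95]).round(4),"ly",np.percentile(ly[red],[5,95]).round(4))
    br=(abs(lx)<.018)&(abs(ly)<.058)&(Z>.13)&(Z<.1435)
    if br.sum():print("  bridge z",np.median(Z[br]).round(4),br.sum())
    for nm,(x0,x1,y0,y1) in dict(rimR=(-.13,-.025,-.056,-.052),rimL=(-.13,-.025,.052,.056),nearptr=(-.11,-.07,-.057,-.048),block=(-.03,-.02,-.05,.05),far=(-.135,-.132,-.05,.05)).items():
        m=(lx>x0)&(lx<x1)&(ly>y0)&(ly<y1)&(Z>.035)&(Z<.12)
        if m.sum():print("  ",nm,m.sum(),np.percentile(Z[m],[10,50,90]).round(4))
    dm=(np.hypot(lx+.077,ly)<.035)&(Z>.03)&(Z<.13)
    if dm.sum():print("   dish z",np.median(Z[dm]).round(4))
    return s,W,lx,ly
if __name__=="__main__":
    st,M,p=tool()
    for n in sys.argv[1:]: run(n)
E
python3 ht.py wrist scene top
```

```text
wrist 11.45 red n 232 z pct [0.0819 0.0831 0.0837 0.0845] lx [-0.0939 -0.0831] ly [-0.0756 -0.0623]
  bridge z 0.1405 4455
   rimR 448 [0.0445 0.0455 0.0464]
   rimL 448 [0.0445 0.0455 0.0464]
   nearptr 344 [0.0446 0.0455 0.0465]
   block 934 [0.0447 0.0456 0.0466]
   far 207 [0.0441 0.0452 0.0462]
   dish z 0.0606
scene 11.45 red n 40 z pct [0.0803 0.0817 0.0822 0.0829] lx [-0.0984 -0.0876] ly [-0.0728 -0.0629]
  bridge z 0.139 586
   rimR 91 [0.043  0.0439 0.0449]
   rimL 75 [0.0428 0.044  0.0448]
   nearptr 163 [0.0429 0.0443 0.0555]
   block 212 [0.0428 0.0441 0.0461]
   far 191 [0.0435 0.0486 0.0587]
   dish z 0.059Traceback (most recent call last):
  File "ht.py", line 20, in <module>
    for n in sys.argv[1:]: run(n)
                           ~~~^^^
  File "ht.py", line 9, in run
    print(n,st["clock"],"red n",len(rd),"z pct",np.percentile(rd[:,2],[5,50,75,95]).round(4) if len(rd) else 0,"lx",np.percentile(lx[red],[5,95]).round(4),"ly",np.percentile(ly[red],[5,95]).round(4))
                                                                                                                    ~~~~~~~~~~~~~^^^^^^^^^^^^^^^^
    return _quantile_unchecked(
        a, q, axis, out, overwrite_input, method, keepdims, weights)
    return _ureduce(a,
                    func=_quantile_ureduce_func,
    ...<5 lines>...
                    overwrite_input=overwrite_input,
                    method=method)
    r = func(a, **kwargs)
    result = _quantile(arr,
                       quantiles=q,
    ...<2 lines>...
                       out=out,
                       weights=wgt)
    slices_having_nans = np.isnan(arr[-1, ...])
                                  ~~~^^^^^^^^^
IndexError: index -1 is out of bounds for axis 0 with size 0
```

Both cameras put the blade top 37.7 mm above the platform, so mid-blade needs about 36.2 mm of rise, or 14.2 rad plus play. Now I'll grip the handle, 60 mm along tool −x.

send_rows --force 25 --series '[{"dx": -10, "dy": 0, "dz": 0, "turn": 0, "grip": 0.6}, {"dx": -20, "dy": 0, "dz": 0, "turn": 0, "grip": 0.6}, {"dx": -20, "dy": 0, "dz": 0, "turn": 0, "grip": 0.6}, {"dx": -10, "dy": 0, "dz": 0, "turn": 0, "grip": 0.6}, {"dx": 0, "dy": 0, "dz": 10, "turn": 0, "grip": 0.6}, {"dx": 0, "dy": 0, "dz": 20, "turn": 0, "grip": 0.6}, {"dx": 0, "dy": 0, "dz": 20, "turn": 0, "grip": 0.6}, {"dx": 0, "dy": 0, "dz": 15, "turn": 0, "grip": 0.6}, {"dx": 0, "dy": 0, "dz": 4, "turn": 0, "grip": 0.6}, {"dx": 0, "dy": 0, "dz": 0, "turn": 0, "grip": 0.4}, {"dx": 0, "dy": 0, "dz": 0, "turn": 0, "grip": 0.1}, {"dx": 0, "dy": 0, "dz": 0, "turn": 0, "grip": 0.1}, {"dx": 0, "dy": 0, "dz": 0, "turn": 0, "grip": 0.1}, {"dx": 0, "dy": 0, "dz": 0, "turn": 0, "grip": 0.1}]'

```text
clock: 13.0
tool_pos: [0.569, -0.2601, 0.1953]
eef_rot: [-0.09, 0.996, -0.0, 0.001]
contact_force: [1.0, -0.0, 1.4]
opening: 0.234
```

```bash
python3 - <<'E'
from h import *
st,M,p=tool();print(st["clock"],p,st["contact_force"],st["opening"]); print(M.T@(np.array([.5093,-.2706,.193])-p))
s=snapshot("scene");cv2.imwrite("pics/s9c.png",cv2.resize(s["img"][150:350,220:440],None,fx=3.5,fy=3,interpolation=cv2.INTER_CUBIC)[:,:,::-1])
E
```

```text
13.0 [ 0.56903951 -0.260129    0.19529921] [ 1.04244805 -0.01956305  1.35044924] 0.2337222415301993
[0.06065165 0.00040344 0.00222526]
```

View pics/s9c.png

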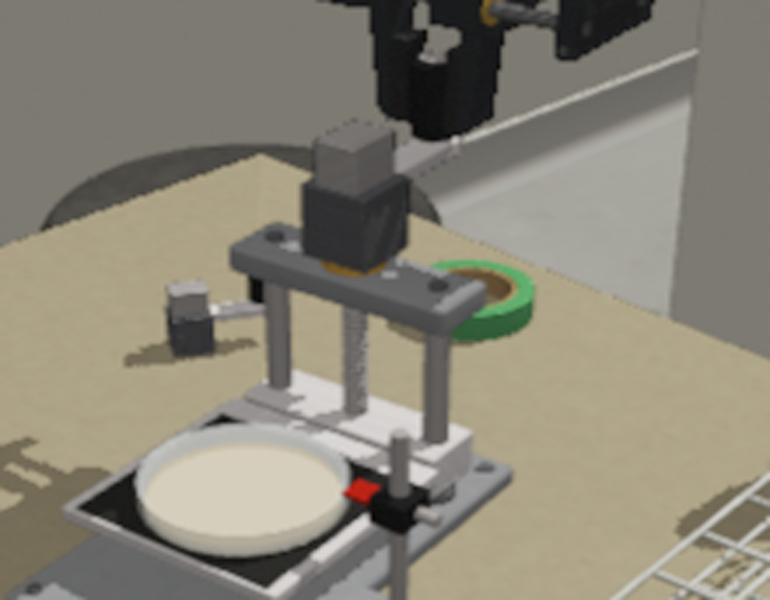

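The fingers hold the handle (crop 435,95). First quarter clockwise, slowly.

send_rows --series '[{"dx": 0.9, "dy": -10.4, "dz": 0, "turn": 0, "grip": 0.1}, {"dx": 2.7, "dy": -10.1, "dz": 0, "turn": 0, "grip": 0.1}, {"dx": 4.4, "dy": -9.5, "dz": 0, "turn": 0, "grip": 0.1}, {"dx": 6.0, "dy": -8.6, "dz": 0, "turn": 0, "grip": 0.1}, {"dx": 7.4, "dy": -7.4, "dz": 0, "turn": 0, "grip": 0.1}, {"dx": 8.6, "dy": -6.0, "dz": 0, "turn": 0, "grip": 0.1}, {"dx": 9.5, "dy": -4.4, "dz": 0, "turn": 0, "grip": 0.1}, {"dx": 10.1, "dy": -2.7, "dz": 0, "turn": 0, "grip": 0.1}, {"dx": 10.4, "dy": -0.9, "dz": 0, "turn": 0, "grip": 0.1}]'

```text
clock: 13.95
tool_pos: [0.5197, -0.3319, 0.1952]
eef_rot: [-0.089, 0.996, -0.001, 0.001]
contact_force: [2.0, -1.4, 5.4]
opening: 0.24
```

```bash
cat > ck.py <<'E'
from h import *
import sys
st,M,p=tool();print(st["clock"],p,st["contact_force"].round(1),st["opening"],M.round(3)[:2,:2].tolist())
d=p[:2]-np.array([.5093,-.2706]);print("r",np.hypot(*d),"cw from lift x",10.3-np.degrees(np.arctan2(d[1],d[0])))
s=snapshot("scene");cv2.imwrite("pics/"+sys.argv[1],cv2.resize(s["img"][150:350,220:440],None,fx=3.5,fy=3,interpolation=cv2.INTER_CUBIC)[:,:,::-1])
E
python3 ck.py s10.png; python3 ht.py scene
```

```text
13.95 [ 0.51969753 -0.33192709  0.19521635] [ 2.  -1.4  5.4] 0.24031938696183405 [[-0.984, -0.178], [-0.178, 0.984]]
r 0.06220225098194967 cw from lift x 90.67745339552351
scene 14.0 red n 37 z pct [0.0807 0.0817 0.0821 0.0827] lx [-0.0984 -0.0876] ly [-0.072  -0.0629]
  bridge z 0.1389 579
   rimR 88 [0.047 0.048 0.049]
   rimL 79 [0.0469 0.0479 0.0491]
   nearptr 149 [0.0465 0.0484 0.0592]
   block 208 [0.0468 0.0479 0.0496]
   far 193 [0.0475 0.0526 0.0627]
   dish z 0.0631
```

View pics/s10.png

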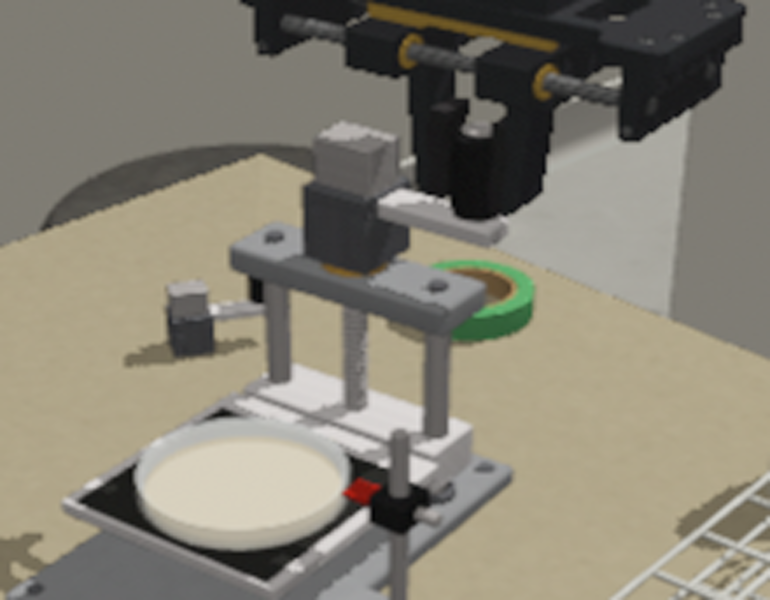

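The platform rose 4 mm with tiny forces. Next half turn, nudged 1 mm inward.

send_rows --series '[{"dx": 10.4, "dy": 1.9, "dz": 0, "turn": 0, "grip": 0.1}, {"dx": 10.1, "dy": 2.7, "dz": 0, "turn": 0, "grip": 0.1}, {"dx": 9.5, "dy": 4.4, "dz": 0, "turn": 0, "grip": 0.1}, {"dx": 8.6, "dy": 6.0, "dz": 0, "turn": 0, "grip": 0.1}, {"dx": 7.4, "dy": 7.4, "dz": 0, "turn": 0, "grip": 0.1}, {"dx": 6.0, "dy": 8.6, "dz": 0, "turn": 0, "grip": 0.1}, {"dx": 4.4, "dy": 9.5, "dz": 0, "turn": 0, "grip": 0.1}, {"dx": 2.7, "dy": 10.1, "dz": 0, "turn": 0, "grip": 0.1}, {"dx": 0.9, "dy": 10.4, "dz": 0, "turn": 0, "grip": 0.1}, {"dx": -0.9, "dy": 10.4, "dz": 0, "turn": 0, "grip": 0.1}, {"dx": -2.7, "dy": 10.1, "dz": 0, "turn": 0, "grip": 0.1}, {"dx": -4.4, "dy": 9.5, "dz": 0, "turn": 0, "grip": 0.1}, {"dx": -6.0, "dy": 8.6, "dz": 0, "turn": 0, "grip": 0.1}, {"dx": -7.4, "dy": 7.4, "dz": 0, "turn": 0, "grip": 0.1}, {"dx": -8.6, "dy": 6.0, "dz": 0, "turn": 0, "grip": 0.1}, {"dx": -9.5, "dy": 4.4, "dz": 0, "turn": 0, "grip": 0.1}, {"dx": -10.1, "dy": 2.7, "dz": 0, "turn": 0, "grip": 0.1}, {"dx": -10.4, "dy": 0.9, "dz": 0, "turn": 0, "grip": 0.1}]'

```text
clock: 15.85
tool_pos: [0.499, -0.2114, 0.1945]
eef_rot: [-0.09, 0.996, -0.001, -0.001]
contact_force: [-0.2, -6.4, 2.3]
opening: 0.242
```

```bash
python3 ck.py s11.png; python3 ht.py scene
```

```text
15.85 [ 0.49899174 -0.21135581  0.19452765] [-0.2 -6.4  2.3] 0.2420410123897242 [[-0.984, -0.179], [-0.179, 0.984]]
r 0.0601343031884632 cw from lift x -89.57042299439227
scene 15.9 red n 41 z pct [0.0804 0.0818 0.0823 0.083 ] lx [-0.0994 -0.0882] ly [-0.0733 -0.0634]
  bridge z 0.139 563
   rimR 87 [0.0544 0.0555 0.0567]
   rimL 79 [0.0541 0.0556 0.0567]
   nearptr 144 [0.0543 0.0558 0.0668]
   block 220 [0.0543 0.0557 0.0576]
   far 196 [0.0551 0.0593 0.0703]
   dish z 0.0705
```

View pics/s11.png

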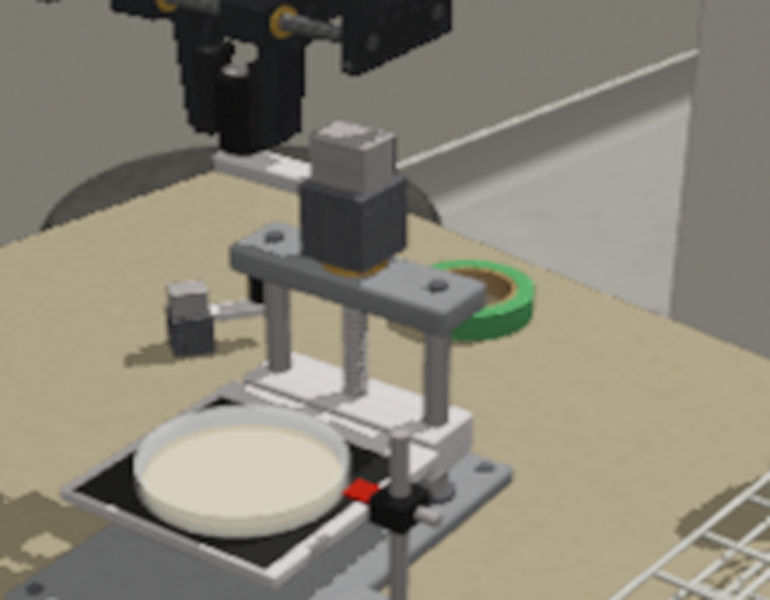

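Rise is 11.7 mm after 270°, as expected. Next half turn.

send_rows --series '[{"dx": -10.4, "dy": -1.4, "dz": 0, "turn": 0, "grip": 0.1}, {"dx": -10.1, "dy": -2.7, "dz": 0, "turn": 0, "grip": 0.1}, {"dx": -9.5, "dy": -4.4, "dz": 0, "turn": 0, "grip": 0.1}, {"dx": -8.6, "dy": -6.0, "dz": 0, "turn": 0, "grip": 0.1}, {"dx": -7.4, "dy": -7.4, "dz": 0, "turn": 0, "grip": 0.1}, {"dx": -6.0, "dy": -8.6, "dz": 0, "turn": 0, "grip": 0.1}, {"dx": -4.4, "dy": -9.5, "dz": 0, "turn": 0, "grip": 0.1}, {"dx": -2.7, "dy": -10.1, "dz": 0, "turn": 0, "grip": 0.1}, {"dx": -0.9, "dy": -10.4, "dz": 0, "turn": 0, "grip": 0.1}, {"dx": 0.9, "dy": -10.4, "dz": 0, "turn": 0, "grip": 0.1}, {"dx": 2.7, "dy": -10.1, "dz": 0, "turn": 0, "grip": 0.1}, {"dx": 4.4, "dy": -9.5, "dz": 0, "turn": 0, "grip": 0.1}, {"dx": 6.0, "dy": -8.6, "dz": 0, "turn": 0, "grip": 0.1}, {"dx": 7.4, "dy": -7.4, "dz": 0, "turn": 0, "grip": 0.1}, {"dx": 8.6, "dy": -6.0, "dz": 0, "turn": 0, "grip": 0.1}, {"dx": 9.5, "dy": -4.4, "dz": 0, "turn": 0, "grip": 0.1}, {"dx": 10.1, "dy": -2.7, "dz": 0, "turn": 0, "grip": 0.1}, {"dx": 10.4, "dy": -0.9, "dz": 0, "turn": 0, "grip": 0.1}]'

```text
clock: 17.75
tool_pos: [0.52, -0.3308, 0.1951]
eef_rot: [-0.09, 0.996, -0.001, 0.001]
contact_force: [2.1, -1.9, 3.6]
opening: 0.238
```

```bash
python3 ck.py s12.png; python3 ht.py scene
```

```text
17.75 [ 0.51997235 -0.33076409  0.19514473] [ 2.1 -1.9  3.6] 0.23788115430662926 [[-0.984, -0.178], [-0.178, 0.984]]
r 0.0611033324512304 cw from lift x 90.24108869080804
scene 17.8 red n 37 z pct [0.0806 0.0816 0.0822 0.0827] lx [-0.098 -0.088] ly [-0.0721 -0.0629]
  bridge z 0.139 566
   rimR 94 [0.0622 0.0635 0.0644]
   rimL 75 [0.0626 0.0633 0.0646]
   nearptr 119 [0.0623 0.064  0.0755]
   block 232 [0.0623 0.0635 0.0654]
   far 192 [0.063  0.0669 0.0783]
   dish z 0.0784
```

send_rows --series '[{"dx": 10.4, "dy": 1.4, "dz": 0, "turn": 0, "grip": 0.1}, {"dx": 10.1, "dy": 2.7, "dz": 0, "turn": 0, "grip": 0.1}, {"dx": 9.5, "dy": 4.4, "dz": 0, "turn": 0, "grip": 0.1}, {"dx": 8.6, "dy": 6.0, "dz": 0, "turn": 0, "grip": 0.1}, {"dx": 7.4, "dy": 7.4, "dz": 0, "turn": 0, "grip": 0.1}, {"dx": 6.0, "dy": 8.6, "dz": 0, "turn": 0, "grip": 0.1}, {"dx": 4.4, "dy": 9.5, "dz": 0, "turn": 0, "grip": 0.1}, {"dx": 2.7, "dy": 10.1, "dz": 0, "turn": 0, "grip": 0.1}, {"dx": 0.9, "dy": 10.4, "dz": 0, "turn": 0, "grip": 0.1}, {"dx": -0.9, "dy": 10.4, "dz": 0, "turn": 0, "grip": 0.1}, {"dx": -2.7, "dy": 10.1, "dz": 0, "turn": 0, "grip": 0.1}, {"dx": -4.4, "dy": 9.5, "dz": 0, "turn": 0, "grip": 0.1}, {"dx": -6.0, "dy": 8.6, "dz": 0, "turn": 0, "grip": 0.1}, {"dx": -7.4, "dy": 7.4, "dz": 0, "turn": 0, "grip": 0.1}, {"dx": -8.6, "dy": 6.0, "dz": 0, "turn": 0, "grip": 0.1}, {"dx": -9.5, "dy": 4.4, "dz": 0, "turn": 0, "grip": 0.1}, {"dx": -10.1, "dy": 2.7, "dz": 0, "turn": 0, "grip": 0.1}, {"dx": -10.4, "dy": 0.9, "dz": 0, "turn": 0, "grip": 0.1}]'

```text
clock: 19.65
tool_pos: [0.499, -0.2114, 0.1945]
eef_rot: [-0.09, 0.996, -0.001, -0.001]
contact_force: [-0.9, -5.4, 3.1]
opening: 0.244
```

```bash
python3 ck.py s13.png; python3 ht.py scene
```

```text
19.65 [ 0.49896005 -0.21139683  0.19453141] [-0.9 -5.4  3.1] 0.2441729449862288 [[-0.984, -0.179], [-0.179, 0.984]]
r 0.060099338437999944 cw from lift x -89.60689850615195
scene 19.7 red n 36 z pct [0.0807 0.0821 0.0825 0.0833] lx [-0.0992 -0.0886] ly [-0.0733 -0.0653]
  bridge z 0.139 578
   rimR 97 [0.0705 0.0715 0.0727]
   rimL 73 [0.0704 0.0714 0.0726]
   nearptr 142 [0.0705 0.0717 0.0836]
   block 233 [0.0703 0.0715 0.0731]
   far 193 [0.0709 0.0751 0.0862]
   dish z 0.0865
```

View pics/s13.png

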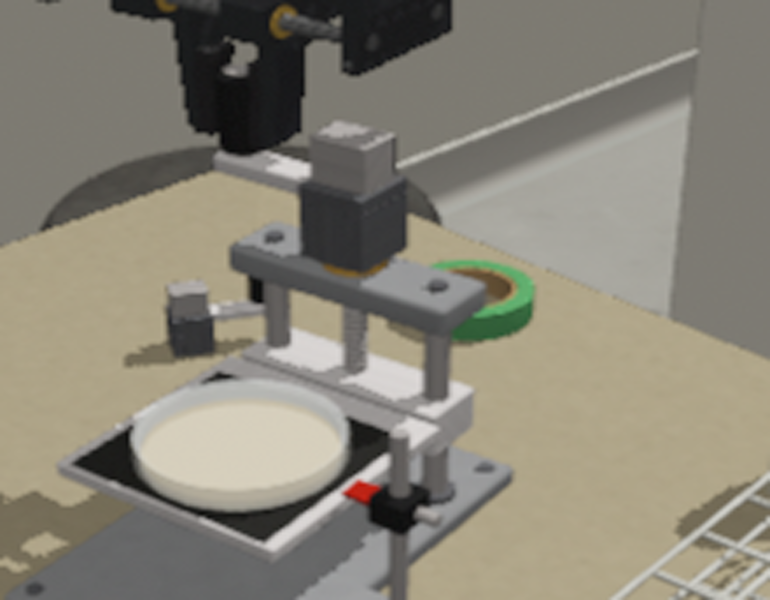

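send_rows --series '[{"dx": -10.4, "dy": -1.4, "dz": 0, "turn": 0, "grip": 0.1}, {"dx": -10.1, "dy": -2.7, "dz": 0, "turn": 0, "grip": 0.1}, {"dx": -9.5, "dy": -4.4, "dz": 0, "turn": 0, "grip": 0.1}, {"dx": -8.6, "dy": -6.0, "dz": 0, "turn": 0, "grip": 0.1}, {"dx": -7.4, "dy": -7.4, "dz": 0, "turn": 0, "grip": 0.1}, {"dx": -6.0, "dy": -8.6, "dz": 0, "turn": 0, "grip": 0.1}, {"dx": -4.4, "dy": -9.5, "dz": 0, "turn": 0, "grip": 0.1}, {"dx": -2.7, "dy": -10.1, "dz": 0, "turn": 0, "grip": 0.1}, {"dx": -0.9, "dy": -10.4, "dz": 0, "turn": 0, "grip": 0.1}, {"dx": 0.9, "dy": -10.4, "dz": 0, "turn": 0, "grip": 0.1}, {"dx": 2.7, "dy": -10.1, "dz": 0, "turn": 0, "grip": 0.1}, {"dx": 4.4, "dy": -9.5, "dz": 0, "turn": 0, "grip": 0.1}, {"dx": 6.0, "dy": -8.6, "dz": 0, "turn": 0, "grip": 0.1}, {"dx": 7.4, "dy": -7.4, "dz": 0, "turn": 0, "grip": 0.1}, {"dx": 8.6, "dy": -6.0, "dz": 0, "turn": 0, "grip": 0.1}, {"dx": 9.5, "dy": -4.4, "dz": 0, "turn": 0, "grip": 0.1}, {"dx": 10.1, "dy": -2.7, "dz": 0, "turn": 0, "grip": 0.1}, {"dx": 10.4, "dy": -0.9, "dz": 0, "turn": 0, "grip": 0.1}, {"dx": 0, "dy": 0, "dz": 0, "turn": 0, "grip": 0.1}]'

```text
clock: 21.65
tool_pos: [0.5182, -0.3311, 0.195]
eef_rot: [-0.089, 0.996, -0.001, -0.001]
contact_force: [0.3, -0.7, 5.4]
opening: 0.242
```

```bash
python3 ck.py s14.png; python3 ht.py scene wrist; python3 - <<'E'
from h import *
s=snapshot("wrist");save(s,"w14.png")
E
```

```text
21.65 [ 0.51817318 -0.33107903  0.19496701] [ 0.3 -0.7  5.4] 0.24151767204659513 [[-0.984, -0.177], [-0.177, 0.984]]
r 0.06112647947368221 cw from lift x 91.95340188500438
scene 21.7 red n 37 z pct [0.0805 0.0817 0.0823 0.0829] lx [-0.0984 -0.0885] ly [-0.0722 -0.0632]
  bridge z 0.1389 580
   rimR 114 [0.0781 0.0794 0.0803]
   rimL 69 [0.0785 0.0793 0.0807]
   nearptr 152 [0.0781 0.0796 0.0899]
   block 243 [0.0783 0.0796 0.0815]
   far 199 [0.0789 0.0833 0.0945]
   dish z 0.0945
wrist 21.7 red n 377 z pct [0.0821 0.0833 0.0838 0.0844] lx [-0.094 -0.083] ly [-0.0756 -0.0629]
  bridge z 0.1404 5309
   rimR 912 [0.08   0.081  0.0819]
   rimL 882 [0.08   0.081  0.0819]
   nearptr 797 [0.08   0.081  0.0821]
   block 1754 [0.0801 0.081  0.0819]
   far 447 [0.0796 0.0807 0.0815]
   dish z 0.0961
```

View pics/s14.png

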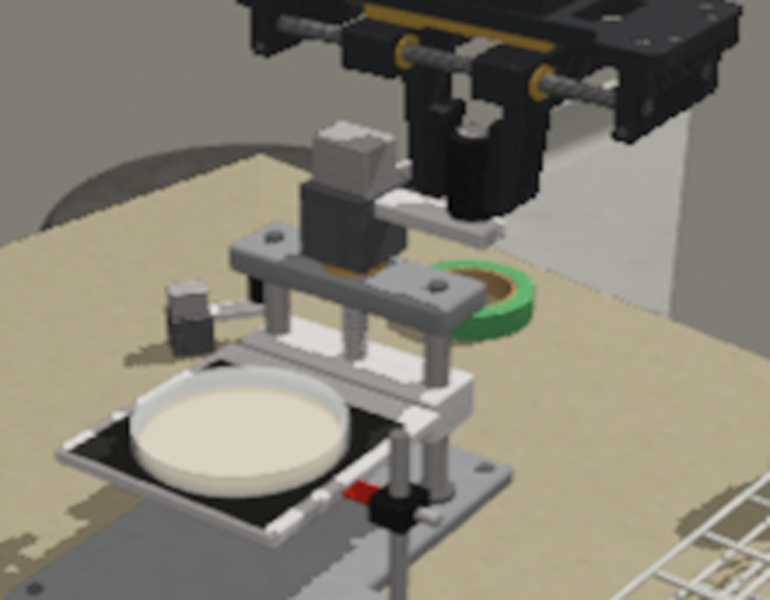

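View pics/w14.png

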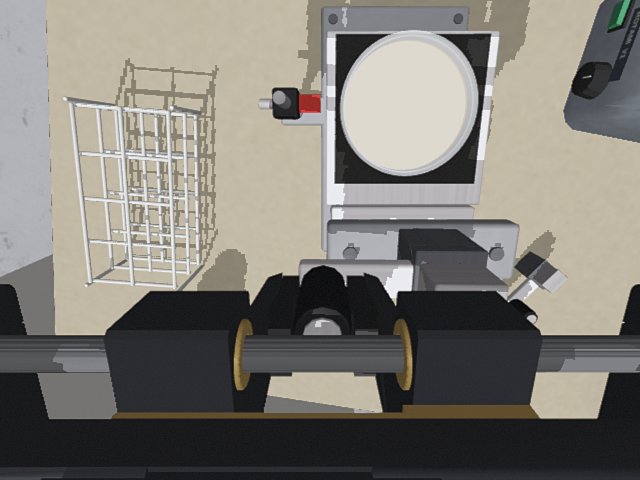

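The platform is up 35.5 mm. In both cameras the blade top is still 2.3 mm above the platform, so mid-blade needs about 0.75 mm more, or 17°.

send_rows --series '[{"dx": 5.2, "dy": 0.3, "dz": 0, "turn": 0, "grip": 0.1}, {"dx": 5.2, "dy": 0.8, "dz": 0, "turn": 0, "grip": 0.1}, {"dx": 5.1, "dy": 1.2, "dz": 0, "turn": 0, "grip": 0.1}, {"dx": 2.1, "dy": 0.6, "dz": 0, "turn": 0, "grip": 0.1}, {"dx": 0, "dy": 0, "dz": 0, "turn": 0, "grip": 0.1}, {"dx": 0, "dy": 0, "dz": 0, "turn": 0, "grip": 0.1}]'

```text
clock: 22.45
tool_pos: [0.5016, -0.3312, 0.1951]
eef_rot: [-0.089, 0.996, -0.001, -0.0]
contact_force: [-0.5, -4.7, 6.0]
opening: 0.241
```

```bash
python3 ck.py s15.png; python3 - <<'E'
import ht
from h import *
ht.st=get_state()
for n in ("scene","wrist"):
    s,W,lx,ly=ht.run(n)
    im=s["img"].astype(int);Z=W[...,2]
    red=((im[...,0]>110)&(im[...,1]<.4*im[...,0])&(im[...,2]<.4*im[...,0])&(lx<-.07)&(lx>-.11)&(ly<-.05)&(ly>-.1)).astype(np.uint8)
    e=cv2.erode(red,np.ones((3,3),np.uint8))>0
    print("eroded red",e.sum(),Z[e].mean().round(5)); m=(lx>-.11)&(lx<-.07)&(ly>-.0575)&(ly<-.05)&(Z>.07)&(Z<.09)
    print("plat near",m.sum(),Z[m].mean().round(5))
E
```

```text
22.45 [ 0.50164129 -0.33118733  0.19514741] [-0.5 -4.7  6. ] 0.24146220508183824 [[-0.984, -0.178], [-0.178, 0.984]]
r 0.061069472935094696 cw from lift x 107.50442057792944
scene 22.5 red n 41 z pct [0.0803 0.0818 0.0823 0.083 ] lx [-0.0985 -0.0882] ly [-0.0732 -0.0631]
  bridge z 0.1388 589
   rimR 115 [0.079  0.0803 0.0811]
   rimL 62 [0.0791 0.0802 0.0812]
   nearptr 159 [0.079  0.0804 0.0902]
   block 250 [0.0791 0.0802 0.0822]
   far 200 [0.0795 0.0841 0.0944]
   dish z 0.0952
eroded red 13 0.08189
plat near 111 0.07919
wrist 22.5 red n 326 z pct [0.082  0.0833 0.0837 0.0844] lx [-0.0935 -0.0834] ly [-0.0757 -0.063 ]
  bridge z 0.1403 4246
   rimR 892 [0.0808 0.0817 0.0825]
   rimL 834 [0.0809 0.0818 0.0826]
   nearptr 762 [0.0808 0.0817 0.0826]
   block 1660 [0.0809 0.0818 0.0826]
   far 514 [0.0801 0.0813 0.0824]
   dish z 0.0968
eroded red 243 0.08329
plat near 644 0.08151
```

The blade top is now 1.5–1.6 mm above the platform, half the blade's thickness, so the platform is level with mid-blade. Release, rise and move clear.

send_rows --series '[{"dx": 0, "dy": 0, "dz": 0, "turn": 0, "grip": 0.45}, {"dx": 0, "dy": 0, "dz": 0, "turn": 0, "grip": 0.6}, {"dx": 0, "dy": 0, "dz": 0, "turn": 0, "grip": 0.6}, {"dx": 0, "dy": 0, "dz": -10, "turn": 0, "grip": 0.6}, {"dx": 0, "dy": 0, "dz": -25, "turn": 0, "grip": 0.6}, {"dx": 0, "dy": 0, "dz": -30, "turn": 0, "grip": 0.6}, {"dx": 0, "dy": 0, "dz": -20, "turn": 0, "grip": 0.6}, {"dx": -20, "dy": 10, "dz": -5, "turn": 0, "grip": 0.6}, {"dx": -25, "dy": 20, "dz": 0, "turn": 0, "grip": 0.6}, {"dx": -15, "dy": 20, "dz": 0, "turn": 0, "grip": 0.6}, {"dx": 0, "dy": 10, "dz": 0, "turn": 0, "grip": 0.6}, {"dx": 0, "dy": 0, "dz": 0, "turn": 0, "grip": 0.6}, {"dx": 0, "dy": 0, "dz": 0, "turn": 0, "grip": 0.6}]'

```text
clock: 23.9
tool_pos: [0.5495, -0.2613, 0.2848]
eef_rot: [-0.089, 0.996, -0.001, -0.001]
contact_force: [0.2, -1.6, 0.2]
opening: 0.599
```

```bash
python3 ck.py s16.png; python3 - <<'E'
import ht
from h import *
ht.st=get_state()
for n in ("scene","wrist"):
    s,W,lx,ly=ht.run(n);save(s,n+"16.png")
    im=s["img"].astype(int);Z=W[...,2]
    red=((im[...,0]>110)&(im[...,1]<.4*im[...,0])&(im[...,2]<.4*im[...,0])&(lx<-.07)&(lx>-.11)&(ly<-.05)&(ly>-.1)).astype(np.uint8)
    e=cv2.erode(red,np.ones((3,3),np.uint8))>0
    print("eroded red",e.sum(),Z[e].mean().round(5))
E
```

```text
23.9 [ 0.5495415  -0.26133358  0.28475496] [ 0.2 -1.6  0.2] 0.598882086370138 [[-0.984, -0.178], [-0.178, 0.984]]
r 0.04129461469506569 cw from lift x -2.667468980935549
scene 23.95 red n 41 z pct [0.08   0.0818 0.0823 0.0833] lx [-0.0991 -0.0882] ly [-0.0732 -0.0632]
  bridge z 0.139 590
   rimR 119 [0.0791 0.08   0.081 ]
   rimL 69 [0.079  0.0801 0.0811]
   nearptr 151 [0.0792 0.0805 0.0909]
   block 236 [0.0792 0.0803 0.0821]
   far 192 [0.0796 0.0837 0.0953]
   dish z 0.0952
eroded red 13 0.08177
wrist 23.95 red n 225 z pct [0.0818 0.083  0.0837 0.0843] lx [-0.0932 -0.0826] ly [-0.0755 -0.0623]
  bridge z 0.1405 2696
   rimR 538 [0.0806 0.0816 0.0825]
   rimL 531 [0.0805 0.0816 0.0827]
   nearptr 403 [0.0806 0.0816 0.0825]
   block 1143 [0.0807 0.0817 0.0826]
   far 202 [0.0802 0.0813 0.0823]
   dish z 0.0967
eroded red 166 0.08309
```

View pics/scene16.png

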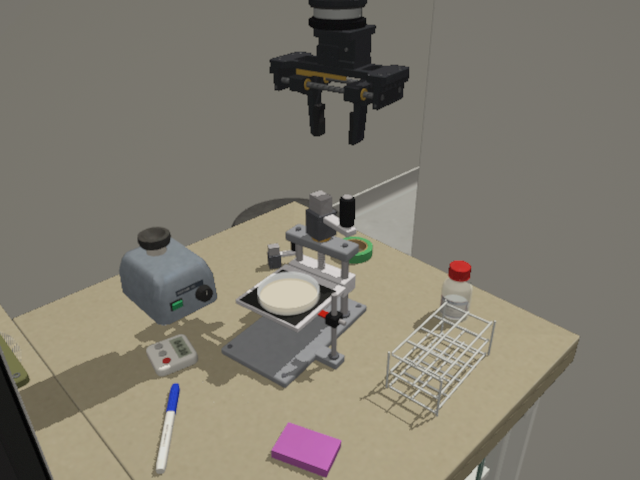

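View pics/wrist16.png

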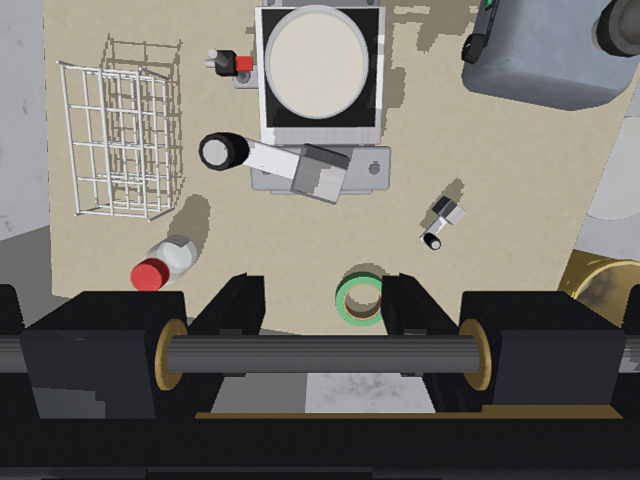

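The crank is on the shaft (scene 322,215) and the dish is on the platform (288,294). The bottle, tape and pointer are unmoved, and the arm is clear. Handing in.

```bash
python3 -c "
from plant import *
print(finish_job(),get_state()['clock'])"
```

```text
the job is handed in; nothing more can be done
the job is handed in; nothing more can be done
```

The job is handed in. The larger crank is seated on the shaft, and I wound it clockwise by its handle for about 2.3 turns, until the platform top was level with the middle of the red pointer blade.

- **Height:** after release, the blade's upper face reads 1.4–1.5 mm above the platform in the wrist camera and 1.6–1.8 mm in the scene camera. Level with mid-blade would be 1.5 mm, so the platform is within about 0.3 mm. The total rise is about 36.2 mm.
- **Scene:** in the last pictures the dish lies on the platform, the crank rests on the collar, and the pointer reads the same height as before. The bottle and tape look unmoved in the pictures, but I did not measure them again. The gripper is open and clear of everything.
- **Forces and time:** the force readings I took stayed under about 8 N. The clock was about 24 s at hand-in, against the 61 s limit.
- **Disagreements:** the cameras differed from each other by up to about 5 mm in horizontal position. I used the wrist camera, and the fit went in without trouble. My first move call was refused for missing keys and moved nothing.

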